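# Clear the cleaning corner of the repair bench

### The job

The housing cover has been washed: first hang it over the bar of the drip stand so that it straddles the bar and hangs level. Then the cleaning supplies go back: stand the tall narrow-necked bottle and the squat jar upright on the low grey bench riser, wholly on its board, one on either side of the can that already stands there. Keep bottle and jar upright all the way and set them down rather than dropping them, and leave the can where it is.

Things in the scene. Friction and masses are not known exactly. Their poses are not given: they have to be found in the camera images.
- cover: beige plastic housing cover, an upside-down U standing on its two legs: 100 mm long (x), 60 wide (y), flat top plate at 84 mm; walls 4 mm, 92 mm clear between the legs (at x = +-48 mm), 80 mm clear below the plate, open along y. Centred on the plate a grip rib 12 mm thick (x), 50 long (y), rising to 108 mm. About 120 g. Origin: centre between the feet, z up
- saddle (a point): point of the cover at the centre of the underside of its plate, 80 mm above its feet; axes as the cover's
- bottle: tall round white plastic bottle with a narrow neck: body 60 mm diameter up to 122 mm, sloping shoulder to 148 mm, grey cylindrical cap 30 mm diameter from 152 to 190 mm (the top). About 300 g. Origin: centre of its underside, z up
- jar: squat round white plastic jar: 54 mm diameter, grey lid 56 mm diameter from 50 to 72 mm (the top). About 180 g. Origin: centre of its underside, z up
- can: round metal can with a paper label that already stands near the middle of the riser: 60 mm diameter, 90 mm tall. Not to be moved. Origin: centre of its underside, z up
- deck_mid (a point): centre of the top face of the bench riser, a fixed low grey bridge-shaped shelf whose board top is 70 mm above the table; the board is 130 mm deep (x) and 320 mm long (y), z up
- bar_mid (a point): middle of the top face of the fixed drip stand's horizontal square aluminium bar: 20 x 20 mm section, running 264 mm along y, top 130 mm above the table, on an upright at each end (12 mm thick, centred 126 mm from the middle, not above the bar). A shallow drip tray 150 x 270 mm, 14 mm high, lies under it. z up
There are look-alikes about, which are no part of the job. What is shaped like the bottle but purple or yellow is not meant.

How it is judged:
By the outcome, as a careful person would: the job done as asked, in the order asked, and still so for the second after the job is handed in, with the robot touching nothing.
It also fails if it takes over 72 s, if anything falls off the work surface, if the arm or the gripper's body presses on something with over 40 N, if the wrist force passes 120 N, or if a joint passes its speed limit or range.

### The arm

A 6-joint arm with a two-finger parallel gripper is mounted at the origin on the work surface. World frame = base frame: x ahead of the robot, y to its left, z up, the work surface at z = 0. Lengths are in m, angles in rad, forces in N, time in s.
With the tool pointing down it reaches from about 0.225 to 0.875 m from the base axis. Payload 3.4 kg.
Tool frame: the origin (TCP) lies at the very end of the fingers, on their centre line; the grasp point (between the pads) lies 19 mm behind it; z points along the fingers, y is the line along which they close (so a half turn about z gives the same grasp; the last joint's range is limited). The gripper opens to 85 mm and grips with 20 to 120 N. Pads are 22 mm wide; open, the fingers measure 114 mm over their backs; the gripper's body (76 mm by 85 mm) begins 54 mm behind the grasp point. The pads swing forward as they close: fully open they stand 13 mm farther back than shut.
Start: joints at [-1.317, 0.276, 1.505, -0, 1.361, -0.121], TCP at [0.211, -0.535, 0.231] pointing down, gripper open.
Joint ranges: [-2.89, 2.89], [-0.75, 2.08], [0.22, 2.7], [-1.18, 4.32], [0.11, 2.71], [-2.7, 2.7]. Speed limits (rad/s): [2.57, 2.57, 3.14, 3.14, 3.14, 3.14].

### API

Orientations are given as a unit quaternion [w, x, y, z].
In Python, from rig import manip, get_image, camera_info gives the robot as it stands. The module is installed in compiled form; this text tells all that it offers.
- The arm moves only by the shell command python3 -m crank 'ROWS' [FORCE]. ROWS is a JSON object of lists of equal length, an entry for each row: "translation": the shift along the tool's x, y, z in mm, a list of three; "roll": the turn about the tool's z in rad; "fingers": the opening, from 0 (shut) to 1 (fully open). A call has 1 to 8 rows; each row shifts and turns the commanded pose from where the row before left it, along the tool's axes as they then stand; what a row does not reach is not made up. A row lasts 1/10 s, in which the tool goes at most 50 mm and 8.59 degrees, less where a joint would pass 70% of its speed; a pose out of reach is approached as far as the arm can. A call is refused whole if a number of a shift passes 50 or a number of a turn 0.15, either way. A call with a gripper value outside its range is refused whole. The fingers move at their own pace and stop on an object; FORCE is the grip in N (left out, the last holds). Time passes only in rows, so rows that do not move let the fingers close. It gives the time, the measured TCP pose, the force, the opening and the grip force at its end, in the units of the state.
- manip.get_state(): the state, without advancing time (a new reading comes with each control period).
- get_image(name): name is "scene" or "side" or "wrist"; returns the picture (384x512x3 uint8, blue, green, red); there is no depth.
- camera_info(name): a dict with "mtx" (3x3 intrinsics, pixels), "rvec" (rotation vector, rad) and "tvec" (3), from world to camera coordinates, as OpenCV has them. Camera axes: x right, y down, z forward; pixel columns grow to the right and rows downward; lengths in m; the calibration is good to about 2 mm. A picture is of the moment at which its call begins: read the wrist's pose just before it. camera_info takes no time and is no camera call; for the wrist camera it gives the pose at the moment of the call.
- manip.sign_off(): hands the job in; it is judged then, once.
The state is a dict: "clock": time; "qpos": joint angles; "qd": joint speeds; "effort": joint torques, N m; "position": TCP position; "ee_rot": TCP orientation; "contact_force": force on the tool from outside, world axes, zero at the start; "moment": the same for the moment, N m; "width": finger opening in m; "gripper_force": force on a finger pad.
Only numpy, scipy, OpenCV 4.12 (cv2) and the standard library are available. Lean on these libraries where they do the work, as an engineer would, in place of code of your own. Each camera call takes 0.05 s, during which the arm holds its last target. There are 200 camera calls.

## Working session

There is one attempt and no reset: what is moved stays moved. The work goes in short steps, Python scripts to look and compute and a shell command to move; the robot and the scene stay as the last step left them, time stands still between calls to the robot, and variables do not carry over. Pictures are saved under pics/ and viewed, at most 10 in all, crops included, and the job is handed in when it is done.

```bash
mkdir -p pics
cat > h.py <<'E'
import numpy as np, cv2
from rig import manip, get_image, camera_info
def cam(n):
    c=camera_info(n); R=cv2.Rodrigues(np.array(c["rvec"],float))[0]; return np.array(c["mtx"],float),R,np.array(c["tvec"],float).ravel()
def ray(c,uv):
    K,R,t=c; d=R.T@np.linalg.inv(K)@np.array([uv[0],uv[1],1.]); return -R.T@t,d
def onz(c,uv,z):
    o,d=ray(c,uv); return o+d*(z-o[2])/d[2]
def proj(c,p):
    K,R,t=c; q=K@(R@np.array(p,float)+t); return q[:2]/q[2]
E
python3 - <<'E'
from h import *
for n in("scene","side"):
    im=get_image(n); cv2.imwrite(f"pics/{n}0.png",im)
    c=cam(n); print(n,-c[1].T@c[2], c[1][2])
s=manip.get_state(); print(s["clock"],s["position"],s["ee_rot"],s["width"])
a=cv2.imread("pics/scene0.png");b=cv2.imread("pics/side0.png")
cv2.imwrite("pics/both0.png",np.vstack([cv2.resize(a,(400,300)),cv2.resize(b,(400,300))]))
E
```

```text
scene [ 1.20396742 -0.00564413  0.74521791] [-0.75215744 -0.08392457 -0.65361751]
side [0.30582829 0.50231937 0.8023909 ] [ 0.1753999  -0.64018826 -0.74792638]
0.1 [ 0.21037578 -0.53461532  0.23051573] [-8.33560509e-04  9.82489160e-01  1.86317879e-01 -6.09081398e-05] 0.08555382379572841
```

View pics/scene0.png

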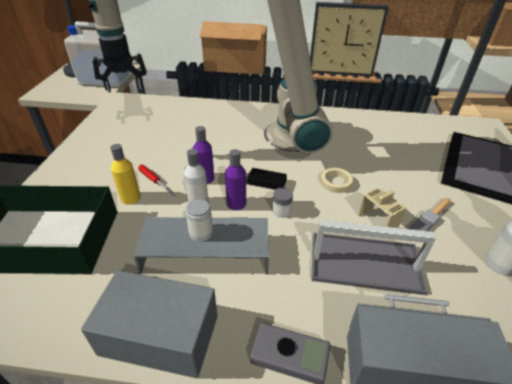

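View pics/side0.png

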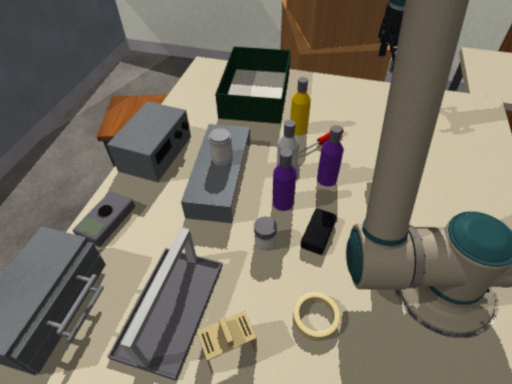

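Scene view: the white bottle is at (195,180), with look-alikes in purple at (202,150) and (236,180) and yellow at (125,175). The jar with the grey lid is at (283,203), and a white cylinder at (503,250) could be taken for it. The can is on the riser at (200,220), the cover at (382,207) and the drip stand at (372,250). In the side view the bottle is at (289,145), the jar at (265,233) and the cover at (227,335). Next is a close crop to check.

Run:
```python
from h import *
a=cv2.imread("pics/scene0.png");b=cv2.imread("pics/side0.png")
A=cv2.resize(a[110:310,130:450],None,fx=2.5,fy=1.5*1,interpolation=3)
A=cv2.resize(a[140:300,130:450],(800,400),interpolation=3)
A=A[:,:]
B=cv2.resize(b[100:384,100:350],(0,0),fx=2.1,fy=2.1,interpolation=3)
cv2.imwrite("pics/cropA.png",A);cv2.imwrite("pics/cropB.png",B)
```

```text
(no output)
```

View pics/cropA.png

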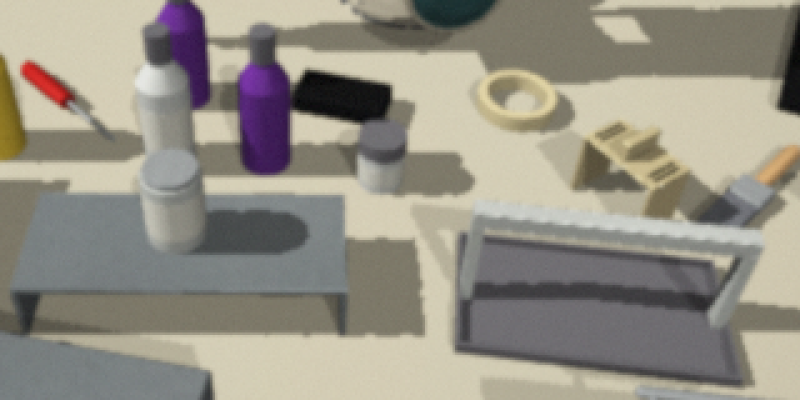

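View pics/cropB.png

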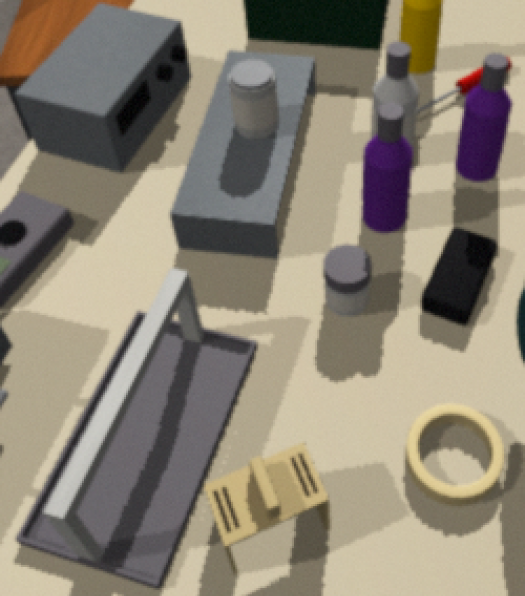

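Crop check: the white bottle with the grey cap (scene 194,150) and the white jar with the grey lid (scene 283,193) are the ones described. The purple bottle at (236,180) stands close to the bottle. I'm casting rays for all of them.

Run:
```python
from h import *
np.set_printoptions(precision=4,suppress=True)
sc=cam("scene");sd=cam("side")
fA=lambda x,y:(130+x/2.5,140+y/2.5); fB=lambda x,y:(100+x/2.1,100+y/2.1)
def tri(a,b):
    (o,d),(p,e)=ray(sc,a),ray(sd,b); d/=np.linalg.norm(d);e/=np.linalg.norm(e)
    s=np.linalg.lstsq(np.array([d,-e]).T,p-o,rcond=None)[0]; x=o+s[0]*d;y=p+s[1]*e
    return (x+y)/2,np.linalg.norm(x-y)
for n,a,b,z in[("bottle",(158,32),(398,48),.19),("jar",(382,132),(347,260),.072),("can",(171,168),(252,76),.16),("purp1",(262,32),(389,112),.19),("purp2",(178,-5),(495,62),.19),("ring",(517,95),(455,452),.02)]:
    print(n,tri(fA(*a),fB(*b)),onz(sc,fA(*a),z)[:2],onz(sd,fB(*b),z)[:2])
print("board A",[onz(sc,fA(*p),.07)[:2] for p in((40,195),(343,197),(347,292),(12,290))])
print("board B",[onz(sd,fB(*p),.07)[:2] for p in((229,52),(315,57),(277,250),(175,218))])
P=[onz(sd,fB(*p),.084)[:2] for p in((205,487),(303,444),(327,496),(228,545))]
print("plate",P,np.mean(P,0))
print("rib",[onz(sd,fB(*p),.108)[:2] for p in((255,458),(272,505))])
print("plateA",[onz(sc,fA(*p),.084)[:2] for p in((575,150),(605,122),(688,170),(655,200))])
print("bar B",[onz(sd,fB(*p),.13)[:2] for p in((173,272),(187,275),(74,522),(50,517))])
print("bar A",[onz(sc,fA(*p),.13)[:2] for p in((477,201),(762,230),(478,214),(758,247))])
```

```text
bottle (array([ 0.4328, -0.263 ,  0.1896]), np.float64(0.0037493271714218518)) [ 0.4358 -0.261 ] [ 0.4324 -0.2653]
jar (array([ 0.4333, -0.0149,  0.0757]), np.float64(0.0011308172096768307)) [ 0.4296 -0.0145] [ 0.4338 -0.0182]
can (array([ 0.6064, -0.2073,  0.1563]), np.float64(0.0017980487662915402)) [ 0.6093 -0.2068] [ 0.6047 -0.202 ]
purp1 (array([ 0.4186, -0.1511,  0.1884]), np.float64(0.000890105858185593)) [ 0.4203 -0.1511] [ 0.4185 -0.1488]
purp2 (array([ 0.3162, -0.2761,  0.1704]), np.float64(0.02221537270510179)) [ 0.3618 -0.257 ] [ 0.3126 -0.2685]
ring (array([0.2752, 0.1527, 0.0209]), np.float64(0.0005988885667369314)) [0.2737 0.1527] [0.2753 0.1526]
board A [array([ 0.5764, -0.3635]), array([ 0.5367, -0.0484]), array([ 0.6615, -0.0324]), array([ 0.7008, -0.3456])]
board B [array([ 0.6973, -0.3436]), array([ 0.5709, -0.3645]), array([ 0.5169, -0.0128]), array([ 0.6512, -0.0275])]
plate [array([0.494 , 0.2726]), array([0.4186, 0.2105]), array([0.3836, 0.2518]), array([0.4561, 0.3149])] [0.4381 0.2625]
rib [array([0.4533, 0.244 ]), array([0.4254, 0.28  ])]
plateA [array([0.4446, 0.1974]), array([0.3917, 0.2359]), array([0.4605, 0.3149]), array([0.5116, 0.2723])]
bar B [array([0.5965, 0.0847]), array([0.5808, 0.0845]), array([0.5771, 0.3427]), array([0.5985, 0.3442])]
bar A [array([0.5841, 0.0829]), array([0.5865, 0.3458]), array([0.6012, 0.0836]), array([0.6088, 0.3368])]
```

```bash
python3 -m crank '{"translation":[[0,0,-5],[0,0,-5],[0,0,-5],[0,0,-5],[0,0,-5],[0,0,-5],[0,0,0]],"roll":[-0.14,-0.14,-0.14,-0.14,-0.14,-0.14,-0.14],"fingers":[1,1,1,1,1,1,1]}'
python3 -m crank '{"translation":[[0,0,0],[0,0,0],[0,0,0],[0,0,0],[0,0,0],[0,0,0],[0,0,0]],"roll":[-0.14,-0.14,-0.14,-0.14,-0.14,-0.14,-0.14],"fingers":[1,1,1,1,1,1,1]}'
python3 -m crank '{"translation":[[24,42,0],[24,42,0],[24,42,0],[24,42,0],[24,42,0],[24,42,0],[24,42,0],[24,42,0]],"roll":[0,0,0,0,0,0,0,0],"fingers":[1,1,1,1,1,1,1,1]}'
python3 -m crank '{"translation":[[24,42,0],[24,42,0],[24,42,0],[24,42,0],[24,42,0],[24,42,0],[24,42,0],[24,42,0]],"roll":[0,0,0,0,0,0,0,0],"fingers":[1,1,1,1,1,1,1,1]}'
python3 -m crank '{"translation":[[0,0,0],[0,0,0]],"roll":[0,0],"fingers":[1,1]}'
python3 - <<'E'
from h import *
im=get_image("wrist"); cv2.imwrite("pics/w1.png",im); c=cam("wrist"); print(-c[1].T@c[2],c[1][2]); print(proj(c,(.44,.26,.1)))
s=manip.get_state(); print(s["position"],s["ee_rot"],s["qpos"],s["contact_force"])
E
```

```text
clock: 0.8
position: [0.2105, -0.5352, 0.2616]
ee_rot: [0.0, 0.777, 0.629, -0.0]
contact_force: [-0.7, 0.4, -1.4]
width: 0.0856
gripper_force: 0.0
clock: 1.5
position: [0.2104, -0.5348, 0.2608]
ee_rot: [-0.0, 0.39, 0.921, 0.0]
contact_force: [-0.0, -1.4, 0.0]
width: 0.0853
gripper_force: 0.0
clock: 2.3
position: [0.3202, -0.1621, 0.2611]
ee_rot: [0.0, 0.393, 0.92, 0.0]
contact_force: [2.7, -0.2, 0.7]
width: 0.0855
gripper_force: 0.0
clock: 3.1
position: [0.4299, 0.2092, 0.261]
ee_rot: [0.0, 0.392, 0.92, -0.0]
contact_force: [1.7, -1.5, 1.4]
width: 0.0858
gripper_force: 0.0
clock: 3.3
position: [0.4296, 0.2077, 0.2605]
ee_rot: [-0.001, 0.391, 0.92, -0.001]
contact_force: [-0.3, -0.7, -0.6]
width: 0.0854
gripper_force: 0.0
[0.37847493 0.26150604 0.4035199 ] [ 0.2029732  -0.21412571 -0.95548525]
[297.06942711 148.39027384]
[0.42936886 0.20664173 0.26064114] [-5.22003576e-04  3.92109598e-01  9.19917783e-01 -1.03148908e-03] [ 3.03077291e-01  1.10871685e-01  1.64657419e+00 -9.07912102e-04
  1.38627975e+00 -4.61703500e-01] [ 0.23400992 -0.40275867  0.01218762]
```

View pics/w1.png

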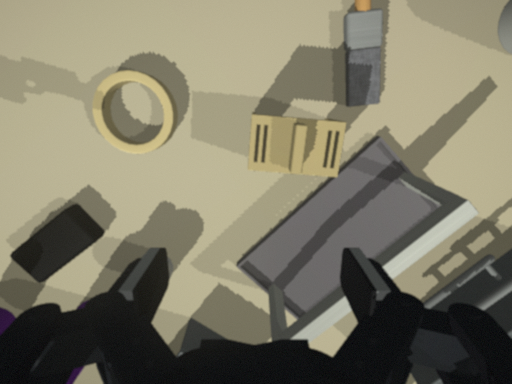

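Wrist view: the cover's plate corners are at about (250,116), (346,122), (339,177) and (249,168), with the rib at (299,150). The bar's far end is at (472,206) and its near end at (285,335).

Run:
```python
from h import *
np.set_printoptions(precision=4,suppress=True)
im=cv2.imread("pics/w1.png"); c=cam("wrist")
g=cv2.cvtColor(im,cv2.COLOR_BGR2GRAY).astype(np.float32)
p=np.array([[250,116],[346,122],[339,177],[249,168]],np.float32).reshape(-1,1,2)
r=np.array([[294,125],[307,126],[304,174],[292,173]],np.float32).reshape(-1,1,2)
for n,q,z in(("plate",p,.084),("rib",r,.108)):
    w=cv2.cornerSubPix(g,q.copy(),(4,4),(-1,-1),(3,50,.01)).reshape(-1,2); 
    for k in(q.reshape(-1,2),w):
        P=np.array([onz(c,u,z)[:2] for u in k]); print(n,k.tolist(),P.mean(0),"len",np.linalg.norm(P[1]-P[0]),np.linalg.norm(P[2]-P[1]),"ang",[np.degrees(np.arctan2(*(v[::-1]))) for v in(P[1]-P[0],P[2]-P[3],P[1]-P[2],P[0]-P[3])])
print("bar",[onz(c,u,.13)[:2] for u in((470,202),(477,210),(283,333))])
cv2.imwrite("pics/w1c.png",cv2.resize(im[90:200,220:370],(750,550),interpolation=3))
```

```text
plate [[250.0, 116.0], [346.0, 122.0], [339.0, 177.0], [249.0, 168.0]] [0.441  0.2606] len 0.10094548509602747 0.0593624356558618 ang [np.float64(40.43627273111025), np.float64(38.1025168953686), np.float64(131.64594417370765), np.float64(132.5158660791461)]
plate [[251.42404174804688, 113.70726776123047], [346.0, 122.0], [336.67254638671875, 176.88201904296875], [247.34756469726562, 169.03030395507812]] [0.4403 0.2603] len 0.09962256575404381 0.059387681535869034 ang [np.float64(39.05804784164123), np.float64(38.79692195450141), np.float64(129.14272243461048), np.float64(129.36970440498752)]
rib [[294.0, 125.0], [307.0, 126.0], [304.0, 174.0], [292.0, 173.0]] [0.4411 0.2604] len 0.012744974289100972 0.047934450881424936 ang [np.float64(39.61972107055428), np.float64(39.06075739548165), np.float64(133.24515425624105), np.float64(133.72225485389225)]
rib [[294.0180969238281, 124.6137924194336], [306.4998779296875, 125.66149139404297], [301.0875549316406, 173.8178253173828], [290.1761169433594, 171.78814697265625]] [0.4398 0.2598] len 0.012242691775591659 0.04815914357787679 ang [np.float64(39.23397385482983), np.float64(33.22483332782197), np.float64(130.29224607061496), np.float64(131.38712808869187)]
bar [array([0.5928, 0.3409]), array([0.6048, 0.3409]), array([0.5733, 0.1052])]
```

View pics/w1c.png

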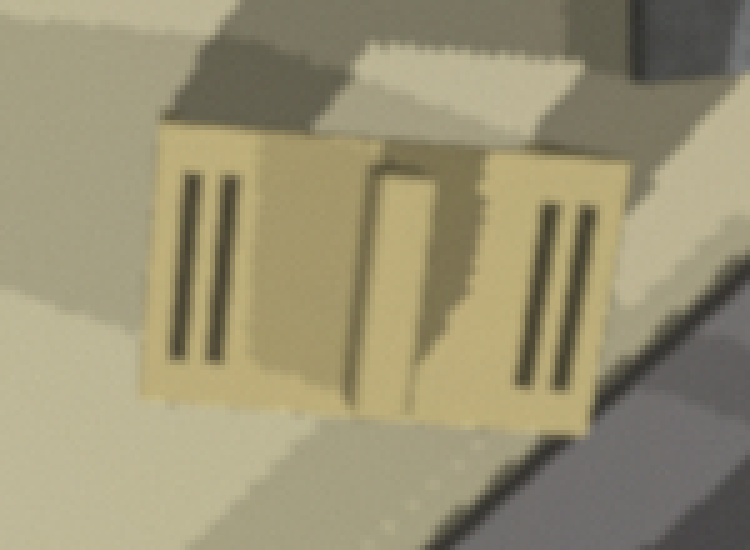

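The plate centre is (0.440, 0.260) at 39.1°, and both edge lengths match the given sizes. Now the grasp.

```bash
python3 -m crank '{"translation":[[0,0,0],[17,21,0],[17.5,21,0],[0,0,30],[0,0,40],[0,0,40],[0,0,30],[0,0,0]],"roll":[0.084,0,0,0,0,0,0,0],"fingers":[1,1,1,1,0.6,0.6,0.6,0.6]}' 30
python3 -m crank '{"translation":[[0,0,10],[0,0,10],[0,0,10],[0,0,0],[0,0,0]],"roll":[0,0,0,0,0],"fingers":[0.6,0.6,0.6,0.6,0.6]}' 30
python3 -m crank '{"translation":[[0,0,0],[0,0,0],[0,0,0],[0,0,0],[0,0,0],[0,0,0],[0,0,0],[0,0,0]],"roll":[0,0,0,0,0,0,0,0],"fingers":[0,0,0,0,0,0,0,0]}' 30
```

```text
clock: 4.15
position: [0.4377, 0.2569, 0.1177]
ee_rot: [-0.003, 0.432, 0.902, -0.004]
contact_force: [-0.1, -0.3, -0.2]
width: 0.0513
gripper_force: 0.0
clock: 4.65
position: [0.4412, 0.2604, 0.0915]
ee_rot: [0.0, 0.431, 0.902, 0.0]
contact_force: [0.7, 0.4, 0.5]
width: 0.051
gripper_force: 0.0
clock: 5.45
position: [0.441, 0.2602, 0.0914]
ee_rot: [0.0, 0.431, 0.902, -0.0]
contact_force: [-1.7, -0.6, 2.0]
width: 0.0113
gripper_force: 35.7
```

```bash
python3 -m crank '{"translation":[[0,0,-20],[0,0,-40],[0,0,-45],[0,0,-45],[0,0,-15],[0,0,0]],"roll":[0,0,0,0,0,0],"fingers":[0,0,0,0,0,0]}' 40
python3 - <<'E'
from h import *
np.set_printoptions(precision=4,suppress=True)
sc=cam("scene");sd=cam("side")
a=get_image("scene");b=get_image("side");w=get_image("wrist")
cv2.imwrite("pics/s1.png",a);cv2.imwrite("pics/d1.png",b);cv2.imwrite("pics/w2.png",w)
fA=lambda x,y:(130+x/2.5,140+y/2.5); fB=lambda x,y:(100+x/2.1,100+y/2.1)
T=[onz(sd,fB(*p),.014)[:2] for p in((138,315),(256,345),(162,583),(20,540))];print("tray B",T,np.mean(T,0))
T=[onz(sc,fA(*p),.014)[:2] for p in((458,235),(712,262),(741,378),(457,348))];print("tray A",T,np.mean(T,0))
# side view crop of the bar & scene crop of the bar, one picture
A=cv2.resize(a[205:275,300:450],(750,350),interpolation=3); B=cv2.resize(b[220:375,100:220],(400,517),interpolation=3)
cv2.imwrite("pics/barA.png",A);
cv2.imwrite("pics/barB.png",np.hstack([B,cv2.resize(w,(400,517))]))
E
```

```text
clock: 6.05
position: [0.4426, 0.261, 0.2589]
ee_rot: [0.002, 0.431, 0.902, 0.002]
contact_force: [-0.6, 0.0, -1.0]
width: 0.0112
gripper_force: 40.1
tray B [array([0.6624, 0.0808]), array([0.5149, 0.0833]), array([0.5186, 0.3442]), array([0.6664, 0.3438])] [0.5906 0.213 ]
tray A [array([0.5224, 0.0783]), array([0.5251, 0.3471]), array([0.6694, 0.3443]), array([0.6706, 0.0775])] [0.5969 0.2118]
```

View pics/barB.png

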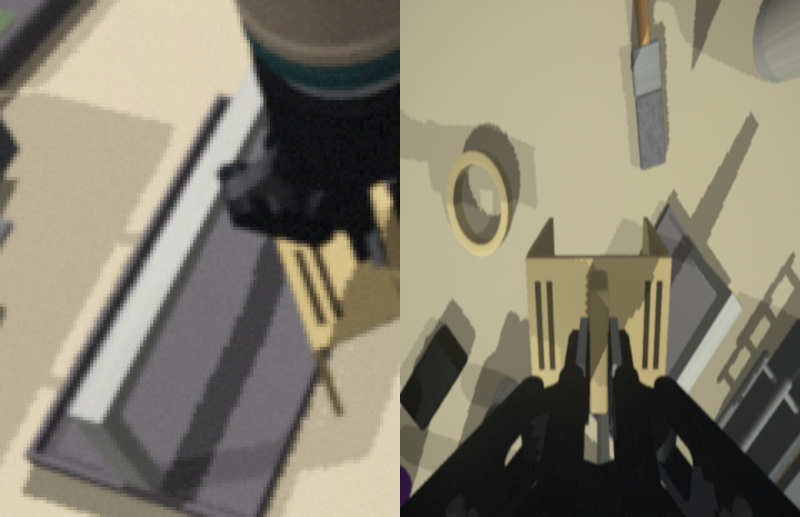

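Tray and bar centre comes out at about (0.592, 0.213), with yaw under 1°. The cover is held squarely by its rib. I'm turning it and moving over the bar.

```bash
python3 -m crank '{"translation":[[0,0,0],[0,0,0],[0,0,0],[0,0,0],[0,0,0],[0,0,0]],"roll":[0.138,0.138,0.138,0.138,0.138,0],"fingers":[0,0,0,0,0,0]}' 40
python3 -m crank '{"translation":[[-10,30,0],[-10,30,0],[-10,30,0],[-10,30,0],[-8,29,0],[0,0,20],[0,0,10],[0,0,0]],"roll":[0,0,0,0,0,0,0,0],"fingers":[0,0,0,0,0,0,0,0]}' 40
python3 - <<'E'
from h import *
np.set_printoptions(precision=4,suppress=True)
a=get_image("scene");b=get_image("side")
s=manip.get_state();print(s["position"],s["ee_rot"])
p=s["position"];sc=cam("scene");sd=cam("side")
A=cv2.resize(a[170:300,290:460],(680,520),interpolation=3)
cv2.imwrite("pics/over.png",A)
E
```

```text
clock: 6.8
position: [0.44, 0.2599, 0.254]
ee_rot: [-0.001, 0.711, 0.704, -0.002]
contact_force: [-0.5, -0.2, -1.6]
width: 0.0114
gripper_force: 40.1
clock: 7.6
position: [0.5874, 0.2104, 0.2229]
ee_rot: [-0.002, 0.71, 0.704, -0.003]
contact_force: [-0.5, -0.0, -1.1]
width: 0.0109
gripper_force: 40.1
[0.5887 0.211  0.2258] [-0.0004  0.7101  0.7041 -0.0007]
```

View pics/over.png

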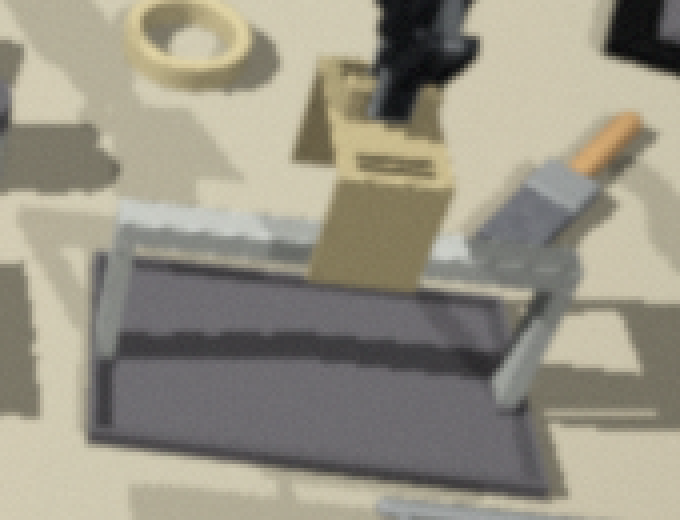

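The crop shows the cover astride the bar's line, clear above it. The bar's ends are at crop (120,215) and (575,265). Lowering.

```bash
python3 -m crank '{"translation":[[2,3,10],[0,0,25],[0,0,25],[0,0,12],[0,0,5],[0,0,0],[0,0,0]],"roll":[0,0,0,0,0,0,0],"fingers":[0,0,0,0,0,0,0]}' 40
python3 -m crank '{"translation":[[0,0,2],[0,0,2],[0,0,0],[0,0,0]],"roll":[0,0,0,0],"fingers":[0,0,0,0]}' 40
```

```text
clock: 8.4
position: [0.5934, 0.2131, 0.1505]
ee_rot: [0.001, 0.711, 0.704, 0.001]
contact_force: [0.5, -0.1, -0.8]
width: 0.0109
gripper_force: 40.1
clock: 8.8
position: [0.5926, 0.2127, 0.1454]
ee_rot: [0.0, 0.711, 0.704, 0.0]
contact_force: [-0.1, -0.2, -1.6]
width: 0.011
gripper_force: 40.1
```

```bash
python3 -m crank '{"translation":[[0,0,2],[0,0,1],[0,0,0],[0,0,0]],"roll":[0,0,0,0],"fingers":[0,0,0,0]}' 40
python3 -m crank '{"translation":[[0,0,1],[0,0,1],[0,0,0],[0,0,0]],"roll":[0,0,0,0],"fingers":[0,0,0,0]}' 40
```

```text
clock: 9.2
position: [0.5926, 0.2128, 0.1422]
ee_rot: [-0.0, 0.711, 0.704, -0.0]
contact_force: [-0.9, -0.5, -0.7]
width: 0.0109
gripper_force: 40.1
clock: 9.6
position: [0.5927, 0.2128, 0.1413]
ee_rot: [0.0, 0.711, 0.704, 0.0]
contact_force: [-1.9, -0.1, 5.4]
width: 0.011
gripper_force: 41.0
```

```bash
python3 -m crank '{"translation":[[0,0,0],[0,0,0],[0,0,0],[0,0,0],[0,0,0]],"roll":[0,0,0,0,0],"fingers":[0.2,0.3,0.4,0.5,0.5]}' 20
python3 -m crank '{"translation":[[0,0,-10],[0,0,-20],[0,0,-40],[0,0,-40],[0,0,0],[0,0,0]],"roll":[0,0,0,0,0,0],"fingers":[0.5,0.5,0.5,0.5,0.5,0.5]}' 20
python3 - <<'E'
from h import *
np.set_printoptions(precision=4,suppress=True)
n=("scene","side","wrist"); I=[get_image(k) for k in n]; s=manip.get_state();print(s["position"],s["qpos"])
for k,i in zip(n,I): cv2.imwrite(f"pics/h_{k}.png",i)
A=cv2.resize(I[0][180:290,300:450],(400,300),interpolation=3);B=cv2.resize(I[1][220:384,90:300],(400,300),interpolation=3)
cv2.imwrite("pics/hung.png",np.hstack([np.vstack([A,B]),cv2.resize(I[2],(400,600)) ]))
E
```

```text
clock: 10.1
position: [0.5926, 0.2128, 0.14]
ee_rot: [-0.0, 0.711, 0.704, -0.0]
contact_force: [1.4, 0.3, -0.1]
width: 0.0426
gripper_force: 0.0
clock: 10.7
position: [0.5932, 0.2129, 0.2523]
ee_rot: [0.001, 0.711, 0.704, 0.002]
contact_force: [0.2, 0.1, 0.0]
width: 0.0427
gripper_force: 0.0
[0.5917 0.2126 0.249 ] [ 0.2343  0.3506  1.3509 -0.0001  1.4429  0.2443]
```

View pics/hung.png

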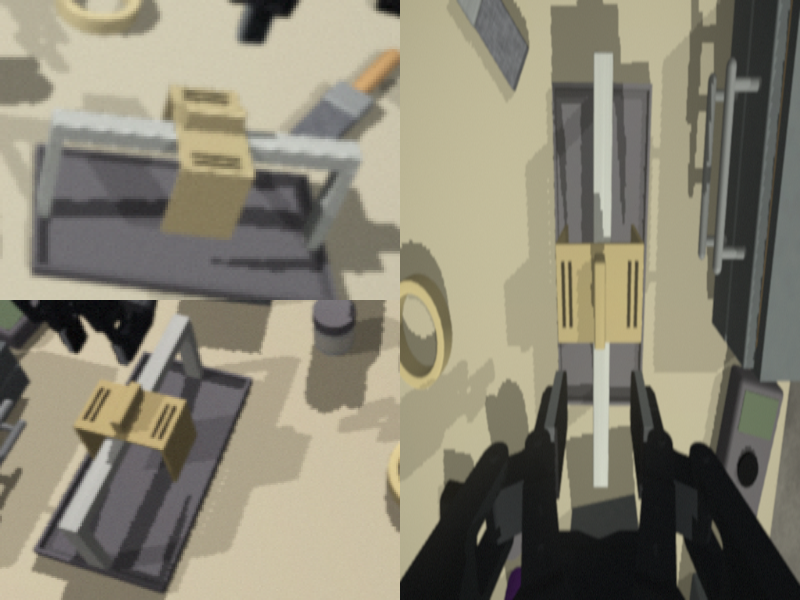

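The cover straddles the bar, hangs level and is centred: in the wrist view the rib sits right over the bar. Now the jar.

```bash
python3 -m crank '{"translation":[[0,0,0],[-38,-26.7,0],[-38,-26.7,0],[-38,-26.7,0],[-38,-26.7,0],[-38,-26.7,0],[-38,-26.7,0],[-38,-26.7,0]],"roll":[-0.135,0,0,0,0,0,0,0],"fingers":[0.5,0.5,0.5,1,1,1,1,1]}' 
python3 -m crank '{"translation":[[0,0,0],[0,0,0]],"roll":[0,0],"fingers":[1,1]}'
python3 - <<'E'
from h import *
np.set_printoptions(precision=4,suppress=True)
s=manip.get_state();c=cam("wrist");im=get_image("wrist");cv2.imwrite("pics/w3.png",im)
print(s["position"],s["ee_rot"])
e=proj(c,(.432,-.0165,.072));print(e, proj(c,(.432,-.0165,.0)),proj(c,(.46,-.0165,.072)))
x,y=map(int,e)
hsv=cv2.cvtColor(im,cv2.COLOR_BGR2HSV)
for dy in range(-50,51,10): print(dy,[tuple(int(k) for k in im[np.clip(y+dy,0,383),np.clip(x+dx,0,511)]) for dx in range(-60,61,20)])
E
```

```text
clock: 11.65
position: [0.4384, -0.0756, 0.2491]
ee_rot: [-0.001, 0.661, 0.75, -0.001]
contact_force: [0.9, -1.1, 0.6]
width: 0.0856
gripper_force: 0.0
clock: 11.85
position: [0.4395, -0.0749, 0.2495]
ee_rot: [-0.001, 0.663, 0.749, -0.0]
contact_force: [0.9, 0.6, 0.4]
width: 0.0855
gripper_force: 0.0
[ 0.4395 -0.0749  0.2495] [-0.0009  0.6627  0.7489 -0.    ]
[253.0295 120.3613] [253.328  117.3992] [279.3719 123.7189]
-50 [(169, 206, 214), (169, 205, 213), (109, 133, 137), (110, 134, 137), (111, 135, 140), (146, 178, 185), (146, 178, 185)]
-40 [(167, 205, 212), (168, 206, 212), (110, 133, 138), (109, 133, 137), (111, 135, 139), (147, 180, 186), (146, 180, 186)]
-30 [(167, 204, 212), (117, 142, 149), (109, 133, 137), (112, 135, 140), (111, 135, 138), (168, 203, 211), (169, 206, 213)]
-20 [(167, 204, 211), (111, 135, 138), (110, 133, 137), (123, 124, 126), (117, 124, 127), (170, 207, 214), (169, 207, 213)]
-10 [(169, 207, 213), (90, 109, 112), (93, 97, 99), (125, 127, 128), (125, 126, 130), (169, 206, 214), (168, 206, 213)]
0 [(146, 179, 185), (89, 109, 112), (84, 86, 88), (124, 125, 128), (124, 126, 130), (170, 207, 214), (170, 206, 214)]
10 [(147, 178, 185), (90, 110, 112), (81, 84, 86), (122, 126, 126), (125, 127, 130), (169, 206, 213), (167, 205, 212)]
20 [(147, 179, 186), (90, 110, 114), (89, 108, 112), (124, 127, 129), (157, 187, 194), (169, 207, 215), (167, 206, 213)]
30 [(147, 180, 186), (89, 109, 113), (111, 135, 138), (141, 171, 177), (169, 206, 214), (170, 207, 215), (170, 206, 214)]
40 [(169, 206, 213), (112, 135, 140), (111, 134, 139), (142, 171, 178), (170, 206, 214), (170, 207, 214), (148, 182, 188)]
50 [(170, 207, 214), (112, 136, 140), (110, 134, 139), (163, 197, 204), (172, 207, 215), (149, 181, 188), (148, 181, 187)]
```

```bash
cat >> h.py <<'E'
def lid(c,im,p,z,win=70):
    """centre of the neutral-grey disc near world guess p at height z; returns xy and diameter"""
    e=proj(c,(p[0],p[1],z)); m=((im.max(2).astype(int)-im.min(2)<13)&(im.max(2)>55)).astype(np.uint8)
    m=cv2.morphologyEx(m,cv2.MORPH_OPEN,np.ones((3,3)))
    n,l,st,ce=cv2.connectedComponentsWithStats(m)
    ok=[i for i in range(1,n) if st[i,4]>100 and np.hypot(*(ce[i]-e))<win]
    for i in sorted(ok,key=lambda i:np.hypot(*(ce[i]-e))):
        k=cv2.findContours((l==i).astype(np.uint8),0,1)[0][0].reshape(-1,2)
        P=np.array([onz(c,u,z)[:2] for u in k],np.float32); (o,r)=cv2.minEnclosingCircle(P)
        print("blob",ce[i],st[i],"world",np.round(o,4),"diam",round(2*r,4), "bbox mid",(P.max(0)+P.min(0))/2)
E
python3 - <<'E'
from h import *
np.set_printoptions(precision=4,suppress=True)
c=cam("wrist");im=cv2.imread("pics/w3.png"); lid(c,im,(.432,-.0165),.072)
E
```

```text
blob [255.1774 119.134 ] [ 230   93   52   53 2164] world [ 0.4349 -0.015 ] diam 0.055 bbox mid [ 0.4348 -0.0148]
```

The jar's lid is at (0.435, -0.015) with a 55 mm diameter against 56 given. Grasping it.

```bash
python3 -m crank '{"translation":[[30,1.5,0],[30,1.5,0],[0,0,40],[0,0,45],[0,0,45],[0,0,35],[0,0,20],[0,0,0]],"roll":[0,0,0,0,0,0,0,0],"fingers":[1,1,1,1,1,1,1,1]}' 30
python3 -m crank '{"translation":[[0,0,15],[0,0,13],[0,0,0],[0,0,0]],"roll":[0,0,0,0],"fingers":[1,1,1,1]}' 30
python3 -m crank '{"translation":[[0,0,0],[0,0,0],[0,0,0],[0,0,0],[0,0,0],[0,0,0]],"roll":[0,0,0,0,0,0],"fingers":[0.6,0.5,0.5,0.5,0.5,0.5]}' 40
```

```text
clock: 12.7
position: [0.4335, -0.0125, 0.0624]
ee_rot: [-0.003, 0.661, 0.751, -0.002]
contact_force: [-0.4, -0.2, 0.2]
width: 0.0856
gripper_force: 0.0
clock: 13.1
position: [0.4367, -0.014, 0.0381]
ee_rot: [0.001, 0.661, 0.75, 0.0]
contact_force: [-0.5, -0.6, -0.3]
width: 0.0859
gripper_force: 0.0
clock: 13.7
position: [0.4359, -0.0145, 0.0382]
ee_rot: [0.0, 0.662, 0.75, 0.0]
contact_force: [-0.9, 2.1, 5.6]
width: 0.055
gripper_force: 41.3
```

```bash
python3 -m crank '{"translation":[[0,0,-10],[0,0,-25],[0,0,-35],[0,0,-35],[0,0,-25],[0,0,0]],"roll":[0,0,0,0,0,0],"fingers":[0.5,0.5,0.5,0.5,0.5,0.5]}' 40
python3 -m crank '{"translation":[[-16,21,0],[-22,29.5,0],[-22,29.5,0],[-22,29.5,0],[-20,26,0],[-12,15.5,0],[0,0,0],[0,0,0]],"roll":[0,0,0,0,0,0,0,0],"fingers":[0.5,0.5,0.5,0.5,0.5,0.5,0.5,0.5]}' 40
python3 -m crank '{"translation":[[0,0,15],[0,0,20],[0,0,13],[0,0,6],[0,0,0],[0,0,0]],"roll":[0,0,0,0,0,0],"fingers":[0.5,0.5,0.5,0.5,0.5,0.5]}' 40
```

```text
clock: 14.3
position: [0.4384, -0.0151, 0.1712]
ee_rot: [0.004, 0.662, 0.75, 0.002]
contact_force: [0.6, 0.8, -2.8]
width: 0.055
gripper_force: 43.1
clock: 15.1
position: [0.5985, -0.1085, 0.1656]
ee_rot: [-0.002, 0.662, 0.75, -0.001]
contact_force: [-0.8, 0.2, -1.7]
width: 0.055
gripper_force: 43.2
clock: 15.7
position: [0.6001, -0.1088, 0.1139]
ee_rot: [0.0, 0.661, 0.75, 0.0]
contact_force: [-0.3, 0.1, -1.7]
width: 0.055
gripper_force: 43.2
```

```bash
python3 -m crank '{"translation":[[0,0,2],[0,0,2],[0,0,0],[0,0,0]],"roll":[0,0,0,0],"fingers":[0.5,0.5,0.5,0.5]}' 40
python3 -m crank '{"translation":[[0,0,1],[0,0,0.5],[0,0,0],[0,0,0]],"roll":[0,0,0,0],"fingers":[0.5,0.5,0.5,0.5]}' 40
python3 -m crank '{"translation":[[0,0,1],[0,0,0],[0,0,0]],"roll":[0,0,0],"fingers":[0.5,0.5,0.5]}' 40
```

```text
clock: 16.1
position: [0.5999, -0.1089, 0.1094]
ee_rot: [0.0, 0.662, 0.75, 0.0]
contact_force: [0.2, -0.0, -1.6]
width: 0.0551
gripper_force: 43.2
clock: 16.5
position: [0.6, -0.1089, 0.1083]
ee_rot: [0.0, 0.662, 0.75, 0.0]
contact_force: [-0.9, -0.1, 1.6]
width: 0.0552
gripper_force: 43.5
clock: 16.8
position: [0.6, -0.1089, 0.1083]
ee_rot: [0.001, 0.662, 0.75, 0.0]
contact_force: [-2.3, 0.5, 7.4]
width: 0.0549
gripper_force: 44.1
```

```bash
python3 -m crank '{"translation":[[0,0,0],[0,0,0],[0,0,0],[0,0,0],[0,0,-15],[0,0,-40],[0,0,-45],[0,0,-45]],"roll":[0,0,0,0,0,0,0,0],"fingers":[0.75,0.9,1,1,1,1,1,1]}' 20
python3 -m crank '{"translation":[[0,0,-20],[-32,-31.6,0],[-32,-31.6,0],[-32,-31.6,0],[-32,-31.6,0],[-32,-31.6,0],[-32,-31.6,0],[0,0,0]],"roll":[0,0,0,0,0,0,0,0],"fingers":[1,1,1,1,1,1,1,1]}' 20
python3 -m crank '{"translation":[[0,0,0],[0,0,0]],"roll":[0,0],"fingers":[0.8,0.8]}'
python3 - <<'E'
from h import *
np.set_printoptions(precision=4,suppress=True)
s=manip.get_state();c=cam("wrist");im=get_image("wrist");cv2.imwrite("pics/w4.png",im)
print(s["position"],s["ee_rot"]); print(proj(c,(.434,-.263,.19)))
lid(c,im,(.434,-.263),.19)
sc=cam("scene");a=get_image("scene");cv2.imwrite("pics/s4.png",a);print(proj(sc,(.6,-.109,.142)));lid(sc,a,(.6,-.109),.142,25)
E
```

```text
clock: 17.6
position: [0.5995, -0.1087, 0.2528]
ee_rot: [-0.001, 0.662, 0.75, -0.0]
contact_force: [1.4, 0.0, 0.3]
width: 0.0856
gripper_force: 0.0
clock: 18.4
position: [0.4324, -0.3272, 0.2716]
ee_rot: [0.0, 0.664, 0.748, -0.002]
contact_force: [0.8, -0.1, 0.7]
width: 0.0855
gripper_force: 0.0
clock: 18.6
position: [0.4361, -0.3222, 0.2717]
ee_rot: [-0.0, 0.661, 0.75, 0.0]
contact_force: [-0.1, 0.2, -0.2]
width: 0.068
gripper_force: 0.0
[ 0.4361 -0.3222  0.2717] [-0.0001  0.6614  0.7501  0.0004]
[259.7482 126.9654]
blob [257.3651 123.3249] [ 229   95   59   59 2539] world [ 0.432  -0.2622] diam 0.0444 bbox mid [ 0.4325 -0.2617]
[240.2867 213.8531]
```

Run:
```python
from h import *
np.set_printoptions(precision=4,suppress=True)
c=cam("wrist");im=cv2.imread("pics/w4.png");print(im[123,225:292:3,1]);print(im[92:158:3,257,1])
for lo,hi in((60,120),(60,135),(60,150)):
    m=im.copy(); m[(m.max(2)>hi)]=0; print(lo,hi); lid(c,m,(.434,-.263),.19,40)
cv2.imwrite("pics/w4c.png",cv2.resize(im,(640,480)))
```

```text
[177 139 127 126 123 114 111 124 123 124 124 123 124 124 122 124 124 134
 159 161 162 160 179]
[133 125 126 124 125 128 126  86 124 125 123 125 124 124 125 125 124 124
 126 124 136 209]
60 120
blob [243.5572 111.7149] [230  97  37  30 463] world [ 0.4246 -0.256 ] diam 0.027 bbox mid [ 0.4245 -0.2533]
60 135
blob [254.8332 122.8589] [ 229   95   49   57 1984] world [ 0.4317 -0.2607] diam 0.0419 bbox mid [ 0.4297 -0.2606]
60 150
blob [256.6664 122.2543] [ 229   95   57   58 2320] world [ 0.4321 -0.2604] diam 0.043 bbox mid [ 0.4315 -0.2609]
```

The cap disc spans u≈245–276 and v≈113–151, so the bottle is at about (0.434, -0.265), which agrees with both fixed views. Grasping the cap.

```bash
python3 -m crank '{"translation":[[28.5,2.5,0],[28.5,2.5,0],[0,0,0],[0,0,30],[0,0,35],[0,0,25],[0,0,15],[0,0,0]],"roll":[0,0,0,0,0,0,0,0],"fingers":[0.8,0.8,0.8,0.8,0.8,0.8,0.8,0.8]}' 30
python3 -m crank '{"translation":[[0,0,11],[0,0,0],[0,0,0],[0,0,0],[0,0,0],[0,0,0]],"roll":[0,0,0,0,0,0],"fingers":[0.8,0.8,0.6,0.5,0.45,0.4]}' 20
python3 -m crank '{"translation":[[0,0,0],[0,0,0],[0,0,0],[0,0,0],[0,0,0],[0,0,0]],"roll":[0,0,0,0,0,0],"fingers":[0.3,0.2,0.2,0.2,0.2,0.2]}' 50
```

```text
clock: 19.5
position: [0.4328, -0.2645, 0.1646]
ee_rot: [-0.002, 0.661, 0.75, -0.0]
contact_force: [-0.2, 0.1, -0.3]
width: 0.0685
gripper_force: 0.0
clock: 20.1
position: [0.4337, -0.266, 0.1562]
ee_rot: [0.0, 0.662, 0.75, -0.0]
contact_force: [0.5, 0.3, 0.6]
width: 0.034
gripper_force: 0.0
clock: 20.7
position: [0.4335, -0.2661, 0.1563]
ee_rot: [0.0, 0.662, 0.75, -0.0]
contact_force: [-1.0, 0.1, 5.6]
width: 0.029
gripper_force: 49.5
```

```bash
python3 -m crank '{"translation":[[0,0,-8],[0,0,-20],[0,0,-30],[0,0,-30],[0,0,-17],[0,0,-5],[0,0,0]],"roll":[0,0,0,0,0,0,0],"fingers":[0.2,0.2,0.2,0.2,0.2,0.2,0.2]}' 60
python3 -m crank '{"translation":[[-4,13,0],[-8,27,0],[-10,33,0],[-11,37,0],[-10,33,0],[-8,26,0],[-4,14,0],[0,0,0]],"roll":[0,0,0,0,0,0,0,0],"fingers":[0.2,0.2,0.2,0.2,0.2,0.2,0.2,0.2]}' 60
python3 -m crank '{"translation":[[0,0,8],[0,0,12],[0,0,9],[0,0,4],[0,0,0],[0,0,0]],"roll":[0,0,0,0,0,0],"fingers":[0.2,0.2,0.2,0.2,0.2,0.2]}' 60
```

```text
clock: 21.4
position: [0.4335, -0.2656, 0.2657]
ee_rot: [0.0, 0.662, 0.75, 0.0]
contact_force: [0.5, 0.8, -3.1]
width: 0.0287
gripper_force: 59.9
clock: 22.2
position: [0.6244, -0.2973, 0.2621]
ee_rot: [-0.001, 0.661, 0.75, 0.0]
contact_force: [-0.1, 0.4, -3.7]
width: 0.0284
gripper_force: 60.0
clock: 22.8
position: [0.6218, -0.2977, 0.2332]
ee_rot: [0.0, 0.662, 0.75, 0.0]
contact_force: [0.6, -0.1, -1.7]
width: 0.0287
gripper_force: 60.1
```

```bash
python3 -m crank '{"translation":[[0,0,2],[0,0,2],[0,0,1],[0,0,0],[0,0,0]],"roll":[0,0,0,0,0],"fingers":[0.2,0.2,0.2,0.2,0.2]}' 60
python3 -m crank '{"translation":[[0,0,1],[0,0,0.5],[0,0,0],[0,0,0]],"roll":[0,0,0,0],"fingers":[0.2,0.2,0.2,0.2]}' 60
python3 -m crank '{"translation":[[0,0,0.8],[0,0,0],[0,0,0]],"roll":[0,0,0],"fingers":[0.2,0.2,0.2]}' 60
```

```text
clock: 23.3
position: [0.622, -0.2976, 0.2278]
ee_rot: [0.0, 0.662, 0.75, -0.0]
contact_force: [-0.3, 0.6, -3.6]
width: 0.0289
gripper_force: 60.1
clock: 23.7
position: [0.622, -0.2976, 0.2265]
ee_rot: [0.0, 0.662, 0.75, -0.0]
contact_force: [0.6, -0.3, -2.1]
width: 0.0287
gripper_force: 60.3
clock: 24.0
position: [0.622, -0.2977, 0.2264]
ee_rot: [0.001, 0.662, 0.75, -0.0]
contact_force: [-0.8, -0.6, 3.4]
width: 0.0284
gripper_force: 60.7
```

```bash
python3 -m crank '{"translation":[[0,0,0],[0,0,0],[0,0,0],[0,0,0],[0,0,0],[0,0,0],[0,0,0]],"roll":[0,0,0,0,0,0,0],"fingers":[0.35,0.4,0.5,0.6,0.7,0.8,0.8]}' 20
python3 -m crank '{"translation":[[0,0,-10],[0,0,-30],[0,0,-35],[0,0,-25],[0,-30,0],[0,-40,0],[0,-40,0],[0,-40,0]],"roll":[0,0,0,0,0,0,0,0],"fingers":[0.8,0.8,0.8,0.8,0.8,0.8,0.8,0.8]}' 20
python3 -m crank '{"translation":[[0,-40,0],[0,0,0],[0,0,0]],"roll":[0,0,0],"fingers":[0.8,0.8,0.8]}' 20
python3 - <<'E'
from h import *
a=get_image("scene");b=get_image("side")
cv2.imwrite("pics/fa.png",a);cv2.imwrite("pics/fb.png",b)
A=cv2.resize(a[130:300,100:470],(800,330),interpolation=3);B=cv2.resize(b[60:384,100:300],(0,0),fx=.83,fy=.83)
B1=cv2.resize(b[70:225,160:360],(400,270),interpolation=3);B2=cv2.resize(b[210:384,90:290],(400,270),interpolation=3)
cv2.imwrite("pics/final.png",np.vstack([A,np.hstack([B1,B2])]))
E
```

```text
clock: 24.7
position: [0.6219, -0.2976, 0.2254]
ee_rot: [-0.0, 0.662, 0.75, -0.0]
contact_force: [0.2, -0.5, 0.3]
width: 0.0683
gripper_force: 0.0
clock: 25.5
position: [0.4718, -0.3163, 0.3264]
ee_rot: [0.001, 0.661, 0.75, -0.0]
contact_force: [-0.8, -1.4, 0.6]
width: 0.0686
gripper_force: 0.0
clock: 25.8
position: [0.4333, -0.3215, 0.3269]
ee_rot: [0.001, 0.662, 0.749, 0.0]
contact_force: [-0.4, 0.0, 0.2]
width: 0.0684
gripper_force: 0.0
```

View pics/final.png

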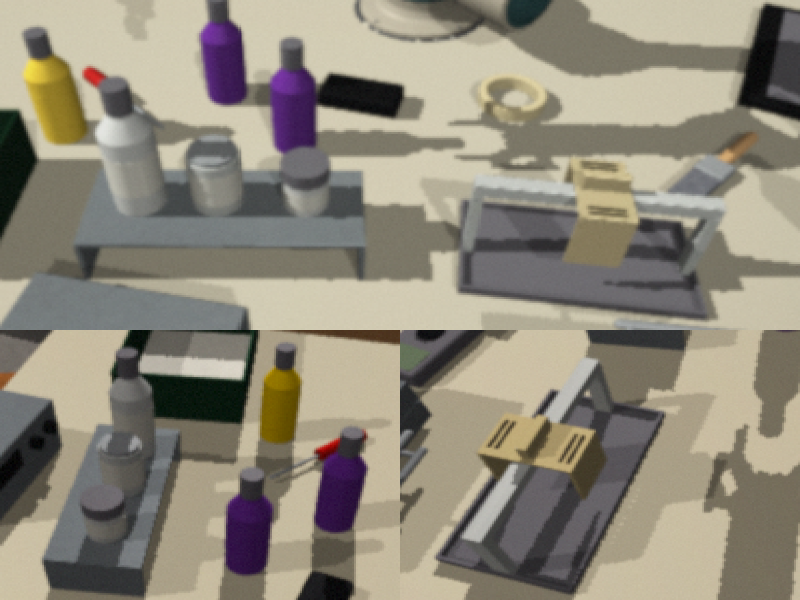

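The final view shows the bottle (crop 138,210), can (215,205) and jar (305,208) standing upright and wholly on the board, with the can between them. The cover is level on the bar at (600,210).

```bash
python3 -c "
from rig import manip
print(manip.sign_off())"
```

```text
the job is handed in; nothing more can be done
None
```

The job is handed in at about 26 s on the robot's clock: the cover hangs level astride the drip-stand bar, and the bottle and jar stand upright on the riser either side of the can, which was never touched.

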